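Stack the empty bin over the fittings bin, turned end for end

TASK

Pick up the empty two-compartment bin and put it on top of the matching bin that holds the brass fittings, turned half a turn end for end (pull lips at opposite ends), so that its feet stand level on the lower bin's ledges instead of nesting down into it. Leave the lower bin and the small bin standing where they are, and let go of the stacked bin.

Things in the scene. Friction and masses are not known exactly. Their poses are not given: they have to be found in the camera images.
- bin_empty: Empty grey bin 170 (x) x 120 (y) x 74 mm, 0.2 kg. Origin: centre of underside, z up. Front is the -x end: rim cut down, pull lip sticks out 13 mm; faces as bin_parts within 25 deg. Lift by the bar across its middle: 14 mm thick (x), 59 long (y), centred on the origin, from 12 to 38 mm above underside; space beside it 59 mm (x) by 63 mm (y). Feet on each long side at x -54 and +22.
- bin_parts: Same shape as bin_empty, a brass fitting (17 mm high) in each half; loose, 0.35 kg. Origin and axes alike. Rim top 74 mm up; ledges along both long sides 58 mm up, with pockets at x -54 and +22. A bin facing the same way nests, origin 32 mm above this one's; centred and turned half a turn it stands on the ledges, origin 58 mm above. Play inside rim: +-9 mm in x, +-7 in y.
- bin_small: Bystander: grey bin of the same width and height but only 120 mm long (plus 13 mm lip), one compartment without a bar; too short to stack here. Loose. Origin: centre of its underside, x along its length. The machine's hoses and pumps hang behind the bins, from 0.62 m ahead of the robot's base: turn the carried bin in front of them.
- empty_lip (a point): Middle of the top of bin_empty's pull lip, 92 mm from its origin towards its -x end, 57 mm above its underside.

How it is judged (in metres and radians):
At the end, for the whole second after the job is handed in: The empty bin rests level and still on bin_parts' ledges: origin 53 to 63 mm above and within 15 mm sideways of its origin, parallel within 10 degrees, its lip over the +x (lipless) end. bin_parts stands level on the table; it and bin_small are within 50 mm of their starts (horizontal distance between bin_empty and bin_parts below 0.015 m and z of bin_empty in the frame of bin_parts between 0.053 and 0.063 m and angle between the x axis of bin_empty and the x axis of bin_parts, either way round below 0.175 rad and angle between each of bin_empty, bin_parts's own z axis and vertical below 0.06 rad and height (world z) of bin_parts below 0.01 m and linear speed of bin_empty below 0.02 m/s and contact force between bin_empty and bin_parts above 0.3 N and distance of each of bin_parts, bin_small from where it was at the start of the episode below 0.05 m and x of empty_lip in the frame of bin_parts above 0.06 m); the robot touches nothing.
It fails at once if the small bin is shoved away or lifted (more than 50 mm) (distance of bin_small from where it was at the start of the episode above 0.05 m).
It fails at once if the bin with the fittings is shoved away or lifted (more than 50 mm) (distance of bin_parts from where it was at the start of the episode above 0.05 m).
It also fails if it takes over 42 s, if anything falls off the work surface, if the arm or the gripper's body presses on something with over 40 N, if the wrist force passes 120 N, or if a joint passes its speed limit or range.

ROBOT

A 6-joint arm with a two-finger parallel gripper is mounted at the origin on a cart in front of the work surface, level with it; the furniture and walls round the work are solid. World frame = base frame: x ahead of the robot, y to its left, z up, the work surface at z = 0. Lengths are in m, angles in degrees, forces in N, time in s.
With the tool pointing down it reaches from about 0.3 to 0.75 m from the base axis. Payload 8.5 kg.
Tool frame: the origin (TCP) lies on the centre line of the jaws, within the pads' length; the fingertips stand env.tips_ahead ahead of it and the grasp point (between the pads) lies 8 mm behind it (env.tips_ahead is the distance from the TCP to the fingertips, in m); z points along the fingers, y is the direction in which the jaws open and shut (so a half turn about z gives the same grasp; the last joint's range is limited). The gripper opens to 85 mm and grips with 20 to 120 N. Pads are 22 mm wide; open, the fingers measure 114 mm over their backs; the gripper's body (76 mm by 85 mm) begins 54 mm behind the grasp point. The pads swing forward as they close: fully open they stand 13 mm farther back than shut.
Start: joints at [-76.45, 21.807, 74.336, -0, 83.858, -12.336], TCP at [0.24, -0.495, 0.242] pointing down, gripper open.
Joint ranges: [-178.18, 178.18], [-50.72, 133.34], [12.68, 142.11], [-81.47, 261.47], [9.98, 163.14], [-165.26, 165.26]. Speed limits (degrees/s): [136.94, 136.94, 180, 180, 180, 180].

INTERFACE

Orientations are given as a 3x3 rotation matrix whose columns are the frame's x, y, z axes.
In Python, from rig import env gives the robot as it stands.
- The arm moves only by the tool servo_tool, never from a script. Its argument "commands" is a list of rows, each an object with "linear": the shift along the tool's x, y, z in mm, a list of three; "angular": the turn, a rotation vector about the tool's x, y, z in degrees, a list of three; "gripper": the opening, from -1 (shut) to 1 (fully open). In form: [{"linear": [x, y, z], "angular": [rx, ry, rz], "gripper": gripper}, ...]. A call has 1 to 20 rows; each row is the pose to reach, as a shift and turn from the pose commanded when the call began, along the tool's axes at that moment; what a row does not reach only later rows make up. A row lasts 1/10 s, in which the tool goes at most 50 mm and 8.59 degrees, less where a joint would pass 70% of its speed; a pose out of reach is approached as far as the arm can. A call with a gripper value outside its range is refused whole. The fingers move at their own pace and stop on an object; "force" is the grip in N (left out, the last holds). Time passes only in rows, so rows that repeat a pose let the fingers close. It gives the time, the measured TCP pose, the force and the opening at its end, in the units of the state.
- env.observe(): the state, without advancing time (a new reading comes with each control period).
- env.get_image(name): name is "scene" or "top" or "wrist"; returns a dict with "frame" (420x560x3 uint8, blue, green, red), "fx", "fy", "cx", "cy" (pixels), "cam_to_world" (4x4, takes a point from camera to world coordinates); the wrist camera has in their place "T_tool_cam" (4x4, takes a point from camera to tool coordinates, whose origin is the TCP and whose axes are the flange's). Camera axes: x right, y up, looking along -z (the intrinsics and any distortion apply to the point x, -y, -z); pixel columns grow to the right and rows downward; lengths in m; the calibration is good to about 2 mm. A picture is of the moment at which its call begins: read the wrist's pose just before it. There is no depth.
- env.close_job(): hands the job in, once; it reports no verdict.
Trained networks look in a picture, given as the dict that the camera call returned (one of the last four; its "shot" number tells which), for a name from the list of things; names that differ only in an ending like _2 or _b are one class to them, and where a whole thing is asked for, a point or a joint stands for the part that bears it (a point fixed in the world has none). Each returns a list of dicts, best first, with "confidence" (0 to 1); they miss things now and then, are a little off and sometimes report something else, mostly with a low value. They report only what shows in the picture. A call takes as long as a camera call.
- env.trace(picture, query): "pixels" (420x560 bool, what is visible of it) and "extent" ([left, top, right, bottom] in pixels, round what is visible of it).
The state is a dict: "time_s": time; "q": joint angles; "qvel": joint speeds; "joint_efforts": joint torques, N m; "position": TCP position; "tool_rot": TCP orientation; "ft_force": force on the tool from outside, world axes, zero at the start; "wrist_torque": the same for the moment, N m; "grip_width": finger opening in m.
Only numpy, scipy, OpenCV 4.12 (cv2) and the standard library are available. Lean on these libraries where they do the work, as an engineer would, in place of code of your own. Each camera call takes 0.05 s, during which the arm holds its last target.

## Working session

There is one attempt and no reset: what is moved stays moved. The work goes in short steps, Python scripts to look and compute and a tool call to move; the robot and the scene stay as the last step left them, time stands still between calls to the robot, and variables do not carry over. Pictures are saved under pics/ and viewed, and the job is handed in when it is done.

Besides the shell and the picture viewer there is one more tool, called as name([rows], argument=value, ...), one row to a line, values as JSON. servo_tool: Moves the arm, as the interface text tells. Its arguments: {"type":"object","properties":{"commands":{"type":"array","items":{"type":"object","properties":{"linear":{"type":"array","items":{"type":"number"}},"angular":{"type":"array","items":{"type":"number"}},"gripper":{"type":"number"}}}},"force":{"type":"number"}},"required":["commands"]}

```bash
ls; mkdir -p pics; cat > h.py <<'E'
from rig import env
import numpy as np, cv2
def snap(n,names=(),tag='a'):
    s=env.observe(); p=env.get_image(n); f=p['frame'].copy(); out={}
    for k in names:
        r=env.trace(p,k); out[k]=r
        print(n,k,[(round(d['confidence'],2),[int(v) for v in d['extent']],int(d['pixels'].sum())) for d in r][:3])
    cv2.imwrite(f'pics/{n}_{tag}.png',f)
    return s,p,out
def ray(p,u,v,z,T=None):
    T=p['cam_to_world'] if T is None else T
    T=np.array(T)
    d=T[:3,:3]@np.array([(u-p['cx'])/p['fx'],-(v-p['cy'])/p['fy'],-1]); o=T[:3,3]
    return o+d*(z-o[2])/d[2]
def proj(p,X,T=None):
    T=np.array(p['cam_to_world'] if T is None else T)
    c=(np.asarray(X)-T[:3,3])@T[:3,:3]
    return np.stack([p['cx']+p['fx']*c[:,0]/-c[:,2],p['cy']-p['fy']*c[:,1]/-c[:,2]],1)
E
python3 - <<'E'
from h import *
np.set_printoptions(precision=4,suppress=True)
s=env.observe();print(s,env.tips_ahead)
for n in('top','scene'):
    s,p,o=snap(n,('bin_empty','bin_parts','bin_small'))
    print({k:v for k,v in p.items() if k!='frame'})
    for k,r in o.items():
        if r: np.save(f'{n}_{k}.npy',r[0]['pixels'])
E
```

```text
pics
{'time_s': 0.0, 'q': array([-76.4496,  21.8431,  74.3877,   0.0002,  83.8566, -12.3357]), 'qvel': array([ 0.0589, -0.0385, -0.1041, -0.0001,  0.0138,  0.0338]), 'joint_efforts': array([  0.0004, -44.846 , -23.1279,  -0.0002,   0.0047,  -0.    ]), 'position': array([ 0.2401, -0.4945,  0.2417]), 'tool_rot': array([[ 0.8997,  0.4366, -0.0004],
       [ 0.4366, -0.8997,  0.0015],
       [ 0.0003, -0.0015, -1.    ]]), 'ft_force': array([-0.4522,  0.1983, -0.4759]), 'wrist_torque': array([-0.0196, -0.0208,  0.0126]), 'grip_width': 0.08563054692329976} 0.011
top bin_empty [(0.57, [149, 160, 215, 247], 4811)]
top bin_parts [(0.79, [256, 148, 319, 235], 4341)]
top bin_small [(0.56, [366, 155, 426, 223], 3459)]
{'fx': 395.64533247940534, 'fy': 395.64533247940534, 'cx': 286.66896157219287, 'cy': 206.44878758024373, 'cam_to_world': array([[-0.0212,  0.9945, -0.1026,  0.3551],
       [-0.9997, -0.0196,  0.0168, -0.0609],
       [ 0.0147,  0.1029,  0.9946,  0.9245],
       [ 0.    ,  0.    ,  0.    ,  1.    ]]), 'shot': 1}
scene bin_empty [(0.85, [106, 236, 219, 347], 7031)]
scene bin_parts [(0.82, [207, 164, 302, 256], 4961)]
scene bin_small [(0.59, [299, 126, 322, 164], 414)]
{'fx': 490.70869189741654, 'fy': 490.70869189741654, 'cx': 282.36717969338724, 'cy': 215.92101188311008, 'cam_to_world': array([[-0.6939,  0.5705, -0.4393,  0.0127],
       [-0.7201, -0.5453,  0.4292,  0.3035],
       [ 0.0053,  0.6141,  0.7892,  0.8074],
       [ 0.    ,  0.    ,  0.    ,  1.    ]]), 'shot': 2}
```

```bash
python3 - <<'E'
import cv2,numpy as np
f=cv2.imread('pics/top_a.png'); c=cv2.resize(f[120:280,120:440],None,fx=2.5,fy=2.5,interpolation=cv2.INTER_CUBIC); cv2.imwrite('pics/top_crop.png',c)
E
```

```text
(no output)
```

View pics/scene_a.png

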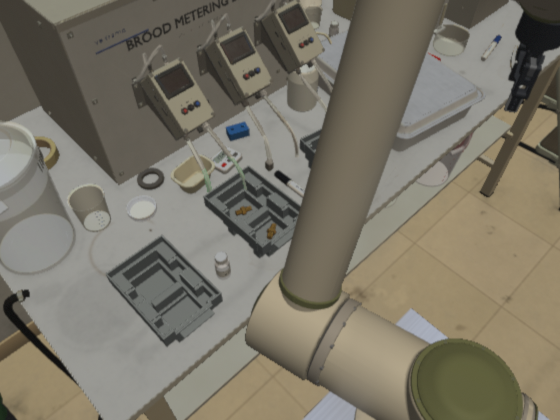

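View pics/top_a.png

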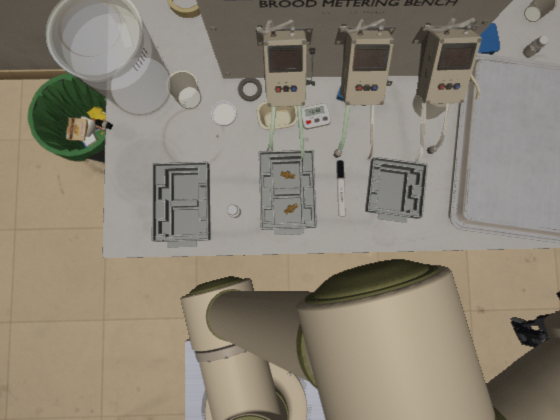

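```bash
ls pics
```

```text
scene_a.png
top_a.png
top_crop.png
```

View pics/top_crop.png

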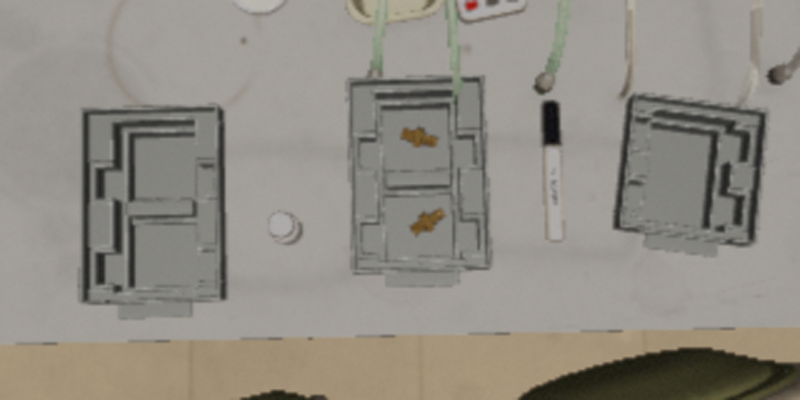

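```bash
cat > fit.py <<'E'
from h import *
from scipy.optimize import minimize
P={}
def pts():
    a=[]
    for x in(-.085,.085):
        for y in(-.06,.06):
            for z in(0,.074 if x>0 else .06): a.append((x,y,z))
    for y in(-.06,.06): a.append((-.078,y,.074))
    return np.array(a)
def lip(): return np.array([(x,y,z) for x in(-.098,-.085) for y in(-.032,.032) for z in(.052,.057)])
def tf(X,q):
    c,s=np.cos(q[2]),np.sin(q[2]); return np.c_[X[:,0]*c-X[:,1]*s+q[0],X[:,0]*s+X[:,1]*c+q[1],X[:,2]]
S=4
def mask(p,q,T=None,sh=(420,560)):
    m=np.zeros((sh[0]*S,sh[1]*S),np.uint8)
    for X in(pts(),lip()):
        h=cv2.convexHull((proj(p,tf(X,q),T)*S+S/2).astype(np.int32)); cv2.fillConvexPoly(m,h,1)
    return m
def fit(views,q0):
    big=[(p,cv2.resize(m.astype(np.uint8),None,fx=S,fy=S,interpolation=0),T) for p,m,T in views]
    def cost(w):
        q=[w[0],w[1],w[2]]; c=0
        for p,m,T in big:
            k=mask(p,q,T); c+=1-(k&m).sum()/(k|m).sum()
        return c
    best=None
    for d in(0,.08,-.08):
        x0=np.array([q0[0],q0[1],q0[2]+d])
        r=minimize(cost,x0,method='Nelder-Mead',options=dict(initial_simplex=x0+np.array([[0,0,0],[.015,0,0],[0,.015,0],[0,0,.1]]),xatol=1e-4,fatol=1e-4,maxiter=150))
        if best is None or r.fun<best.fun: best=r
    return best
E
python3 - <<'E'
from fit import *
pt=env.get_image('top');ps=env.get_image('scene')
for k,uv in(('bin_empty',(182,200)),('bin_parts',(288,190))):
    q0=[*ray(pt,*uv,.04)[:2],0.0]
    t=(pt,np.load(f'top_{k}.npy'),None);s=(ps,np.load(f'scene_{k}.npy'),None)
    for nm,v in(('top',[t]),('scene',[s]),('both',[t,s])):
        if k=='bin_parts' and nm!='top': continue
        r=fit(v,q0); print(k,nm,r.x[:2].round(4),np.degrees(r.x[2]).round(2),round(r.fun,3))
print(env.observe()['time_s'])
E
```

```text
bin_empty top [0.4598 0.1586] 0.79 0.059
bin_empty scene [0.4717 0.1491] 0.97 0.106
bin_empty both [0.4601 0.1549] 0.66 0.211
bin_parts top [ 0.4826 -0.0764] 1.0 0.062
0.5
```

```bash
cat >> h.py <<'E'
def plan(pos,yaw):
    s=env.observe();R=s['tool_rot'];d=R.T@(np.array(pos)-s['position'])*1000
    y0=np.degrees(np.arctan2(R[1,0],R[0,0]))
    cy,sy=np.cos(np.radians(yaw)),np.sin(np.radians(yaw))
    Rt=np.array([[cy,sy,0],[sy,-cy,0],[0,0,-1]])
    from scipy.spatial.transform import Rotation as Ro
    print('lin',d.round(1),'rotvec',Ro.from_matrix(R.T@Rt).as_rotvec(degrees=True).round(2),'yaw0',y0.round(2),'q',s['q'].round(1),'t',s['time_s'],'pos',s['position'].round(4))
E
python3 - <<'E'
from h import *
p=env.get_image('wrist');print(np.round(p['T_tool_cam'],4),p['fx'])
plan((.42,.155,.33),150)
E
```

```text
[[ 8.000e-04  9.530e-01  3.029e-01  7.850e-02]
 [ 1.000e+00 -8.000e-04 -3.000e-04 -2.000e-04]
 [-0.000e+00  3.029e-01 -9.530e-01 -1.318e-01]
 [ 0.000e+00  0.000e+00  0.000e+00  1.000e+00]] 327.2780756244047
lin [ 445.5 -506.1  -87.7] rotvec [   0.      0.   -124.11] yaw0 25.89 q [-76.4  21.8  74.3  -0.   83.9 -12.3] t 0.55 pos [ 0.2401 -0.4948  0.2423]
```

servo_tool([
  {"linear": [150,-170,-88],"angular": [0,0,-40],"gripper": 1},
  {"linear": [150,-170,-88],"angular": [0,0,-40],"gripper": 1},
  {"linear": [445,-506,-88],"angular": [0,0,-124],"gripper": 1},
  {"linear": [445,-506,-88],"angular": [0,0,-124],"gripper": 1},
  {"linear": [445,-506,-88],"angular": [0,0,-124],"gripper": 1},
  {"linear": [445,-506,-88],"angular": [0,0,-124],"gripper": 1},
  {"linear": [445,-506,-88],"angular": [0,0,-124],"gripper": 1},
  {"linear": [445,-506,-88],"angular": [0,0,-124],"gripper": 1},
  {"linear": [445,-506,-88],"angular": [0,0,-124],"gripper": 1},
  {"linear": [445,-506,-88],"angular": [0,0,-124],"gripper": 1},
  {"linear": [445,-506,-88],"angular": [0,0,-124],"gripper": 1},
  {"linear": [445,-506,-88],"angular": [0,0,-124],"gripper": 1},
  {"linear": [445,-506,-88],"angular": [0,0,-124],"gripper": 1},
  {"linear": [445,-506,-88],"angular": [0,0,-124],"gripper": 1},
  {"linear": [445,-506,-88],"angular": [0,0,-124],"gripper": 1},
  {"linear": [445,-506,-88],"angular": [0,0,-124],"gripper": 1},
])

```text
time_s: 2.15
position: [0.4195, 0.1555, 0.3302]
tool_rot: [[-0.866, 0.5, -0.0], [0.5, 0.866, -0.0], [0.0, -0.0, -1.0]]
ft_force: [-0.6, 0.3, -1.3]
grip_width: 0.0854
```

```bash
python3 - <<'E'
from h import *
plan((.455,.155,.30),270.8)
E
```

```text
lin [-31.   17.3  30.2] rotvec [ 0.0000e+00 -2.0000e-02 -1.2078e+02] yaw0 150.02 q [  5.1   8.2  78.9  -0.   92.9 -54.9] t 2.15 pos [0.4195 0.1555 0.3302]
```

```bash
python3 - <<'E'
from h import *
plan((.46,.155,.25),90.8)
E
```

```text
lin [-35.4  19.9  80.2] rotvec [-2.000e-02 -0.000e+00  5.922e+01] yaw0 150.02 q [  5.1   8.2  78.9  -0.   92.9 -54.9] t 2.15 pos [0.4195 0.1555 0.3302]
```

servo_tool([
  {"linear": [-35,20,80],"angular": [0,0,59],"gripper": 1},
  {"linear": [-35,20,80],"angular": [0,0,59],"gripper": 1},
  {"linear": [-35,20,80],"angular": [0,0,59],"gripper": 1},
  {"linear": [-35,20,80],"angular": [0,0,59],"gripper": 1},
  {"linear": [-35,20,80],"angular": [0,0,59],"gripper": 1},
  {"linear": [-35,20,80],"angular": [0,0,59],"gripper": 1},
  {"linear": [-35,20,80],"angular": [0,0,59],"gripper": 1},
  {"linear": [-35,20,80],"angular": [0,0,59],"gripper": 1},
  {"linear": [-35,20,80],"angular": [0,0,59],"gripper": 1},
])

```text
time_s: 3.05
position: [0.4599, 0.154, 0.2504]
tool_rot: [[-0.017, 1.0, 0.0], [1.0, 0.017, -0.0], [-0.0, 0.0, -1.0]]
ft_force: [0.5, 0.2, 0.3]
grip_width: 0.0854
```

```bash
python3 - <<'E'
from h import *
s,p,o=snap('wrist',('bin_empty',),'b')
r=o['bin_empty']
T=np.eye(4);T[:3,:3]=s['tool_rot'];T[:3,3]=s['position'];T=T@np.array(p['T_tool_cam'])
np.savez('w_b.npz',T=T,m=r[0]['pixels'] if r else 0,**{k:p[k] for k in('fx','fy','cx','cy')})
print(s['position'],s['q'].round(1))
E
```

```text
wrist bin_empty [(0.75, [179, 120, 373, 247], 21695)]
[0.45985274 0.1539667  0.25043823] [ 4.5 14.9 83.3 -0.  81.7  3.5]
```

View pics/wrist_b.png

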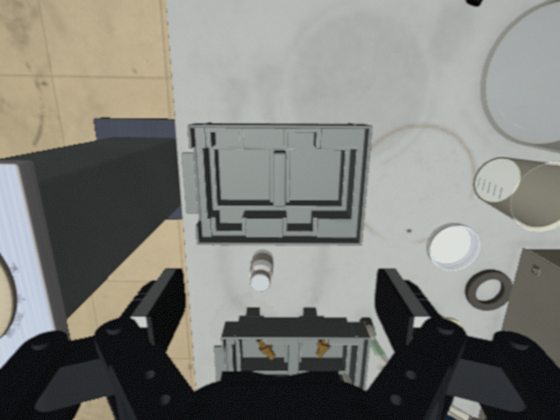

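```bash
cat > ov.py <<'E'
from fit import *
def load(f): 
    d=np.load(f); return {k:float(d[k]) for k in('fx','fy','cx','cy')},d['T'],d['m']
def box(x0,x1,y0,y1,z): return np.array([(x0,y0,z),(x1,y0,z),(x1,y1,z),(x0,y1,z)])
def draw(img,p,T,q,out,roi,k):
    f=cv2.resize(img,None,fx=k,fy=k,interpolation=cv2.INTER_CUBIC)
    for B,c in((box(-.085,.085,-.06,.06,.074),(0,255,0)),(box(-.007,.007,-.0295,.0295,.038),(0,0,255)),(box(-.085,.085,-.06,.06,0),(255,0,0)),(box(-.098,-.085,-.03,.03,.057),(0,255,255))):
        cv2.polylines(f,[np.int32(proj(p,tf(B,q),T)*k+k/2)],True,c,1)
    x,y,X,Y=[int(v*k) for v in roi]; cv2.imwrite(out,f[y:Y,x:X])
E
python3 - <<'E'
from ov import *
p,T,m=load('w_b.npz')
r=fit([(p,m,T)],[.46,.155,.014]);print(r.x,np.degrees(r.x[2]),r.fun)
draw(cv2.imread('pics/wrist_b.png'),p,T,r.x,'pics/ov_b.png',(170,100,400,260),3)
E
```

```text
[0.45941779 0.1536475  0.01236317] 0.7083573818723737 0.034069331720186224
```

View pics/ov_b.png

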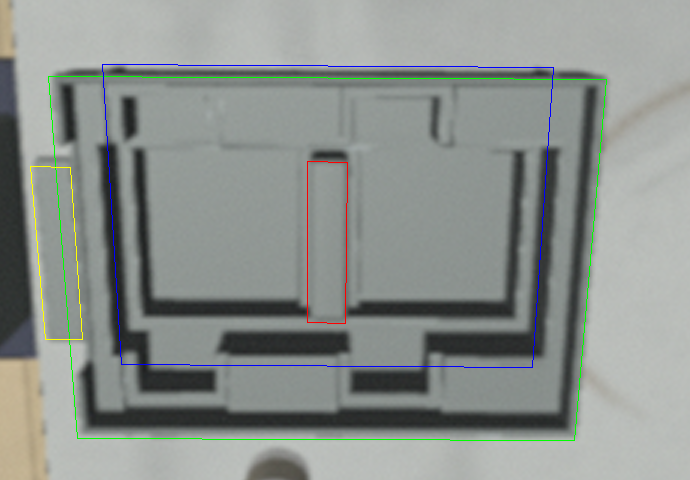

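servo_tool([
  {"linear": [0,0,50],"angular": [0,0,0],"gripper": 0},
  {"linear": [0,0,100],"angular": [0,0,0],"gripper": 0},
  {"linear": [0,0,150],"angular": [0,0,0],"gripper": 0},
  {"linear": [0,0,180],"angular": [0,0,0],"gripper": 0},
  {"linear": [0,0,200],"angular": [0,0,0],"gripper": 0},
  {"linear": [0,0,212],"angular": [0,0,0],"gripper": 0},
  {"linear": [0,0,219],"angular": [0,0,0],"gripper": 0},
  {"linear": [0,0,220],"angular": [0,0,0],"gripper": 0},
  {"linear": [0,0,220],"angular": [0,0,0],"gripper": 0},
], force=60)

```text
time_s: 4.05
position: [0.4602, 0.1545, 0.0307]
tool_rot: [[-0.016, 1.0, 0.001], [1.0, 0.016, 0.0], [0.0, 0.001, -1.0]]
ft_force: [-0.2, 0.2, -0.2]
grip_width: 0.0426
```

servo_tool([
  {"linear": [0,0,0],"angular": [0,0,0],"gripper": -0.4},
  {"linear": [0,0,0],"angular": [0,0,0],"gripper": -0.5},
  {"linear": [0,0,0],"angular": [0,0,0],"gripper": -0.5},
], force=60)

```text
time_s: 4.35
position: [0.46, 0.1545, 0.0307]
tool_rot: [[-0.016, 1.0, 0.001], [1.0, 0.016, 0.0], [0.0, 0.001, -1.0]]
ft_force: [-0.3, -0.3, -0.0]
grip_width: 0.0213
```

servo_tool([
  {"linear": [0,0,1],"angular": [0,0,0],"gripper": -1},
  {"linear": [0,0,2],"angular": [0,0,0],"gripper": -1},
  {"linear": [0,0,2],"angular": [0,0,0],"gripper": -1},
  {"linear": [0,0,2],"angular": [0,0,0],"gripper": -1},
  {"linear": [0,0,2],"angular": [0,0,0],"gripper": -1},
], force=80)

```text
time_s: 4.85
position: [0.46, 0.1545, 0.0303]
tool_rot: [[-0.016, 1.0, 0.002], [1.0, 0.016, 0.0], [0.0, 0.002, -1.0]]
ft_force: [-5.4, -1.4, 26.2]
grip_width: 0.0124
```

servo_tool([
  {"linear": [0,0,-3],"angular": [0,0,0],"gripper": -1},
  {"linear": [0,0,-20],"angular": [0,0,0],"gripper": -1},
  {"linear": [0,0,-50],"angular": [0,0,0],"gripper": -1},
  {"linear": [0,0,-90],"angular": [0,0,0],"gripper": -1},
  {"linear": [0,0,-130],"angular": [0,0,0],"gripper": -1},
  {"linear": [0,0,-160],"angular": [0,0,0],"gripper": -1},
  {"linear": [0,0,-170],"angular": [0,0,0],"gripper": -1},
  {"linear": [0,0,-170],"angular": [0,0,0],"gripper": -1},
])

```text
time_s: 5.65
position: [0.46, 0.1545, 0.1986]
tool_rot: [[-0.016, 1.0, 0.001], [1.0, 0.016, 0.0], [0.0, 0.001, -1.0]]
ft_force: [-0.8, -0.0, -2.7]
grip_width: 0.0124
```

```bash
python3 - <<'E'
from h import *
s,p,o=snap('wrist',('bin_empty','bin_parts'),'c')
r=o['bin_empty']
T=np.eye(4);T[:3,:3]=s['tool_rot'];T[:3,3]=s['position'];T=T@np.array(p['T_tool_cam'])
np.savez('w_c.npz',T=T,m=r[0]['pixels'] if r else 0,**{k:p[k] for k in('fx','fy','cx','cy')})
print(s)
E
```

```text
wrist bin_empty [(0.89, [0, 154, 558, 412], 94849)]
wrist bin_parts []
{'time_s': 5.65, 'q': array([4.55053266e+00, 1.76049756e+01, 8.86326109e+01, 2.54908715e-04,
       7.36823893e+01, 3.65878228e+00]), 'qvel': array([-0.11033384,  2.21809892,  2.98098918, -0.05654547, -1.59635758,
       -0.0157092 ]), 'joint_efforts': array([ 9.40075354e-02, -4.19170940e+01, -2.29900146e+01, -6.29632741e-04,
        3.38906664e-01, -4.02829955e-04]), 'position': array([0.45999099, 0.15448293, 0.19856242]), 'tool_rot': array([[-1.55621700e-02,  9.99877933e-01,  1.39194322e-03],
       [ 9.99878898e-01,  1.55620248e-02,  1.15066925e-04],
       [ 9.33914245e-05,  1.39356534e-03, -9.99999025e-01]]), 'ft_force': array([-0.84121889, -0.04206144, -2.74235376]), 'wrist_torque': array([-0.0390658 ,  0.00718151,  0.03756118]), 'grip_width': 0.012406054319258175}
```

View pics/wrist_c.png

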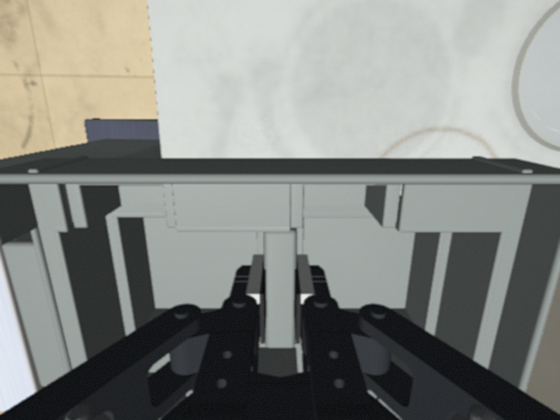

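```bash
python3 - <<'E'
from ov import *
p,T,m=load('w_b.npz')
im=cv2.imread('pics/wrist_b.png')
draw(im,p,T,[.4822,-.0815,np.radians(1)],'pics/ov_b2.png',(200,290,400,420),4)
# check held bin
p2,T2,_=load('w_c.npz')
s=env.observe()
for dx in(-.004,-.002,0,.002):
    X=np.array([[.06+dx,y,.0303-.074] for y in(-.08,0,.08)])
    W=X@s['tool_rot'].T+s['position']; print(dx,proj(p2,W,T2).round(1).tolist())
for n in('top','scene'): 
    s,pp,o=snap(n,('bin_parts','bin_small'),'c')
    np.save(f'{n}c_parts.npy',o['bin_parts'][0]['pixels'])
    if n=='top': pt=pp
    else: ps=pp
a=(pt,np.load('topc_parts.npy'),None);b=(ps,np.load('scenec_parts.npy'),None)
for v in([a],[b],[a,b]):
    r=fit(v,[.482,-.078,.017]);print(r.x[:2],np.degrees(r.x[2]),r.fun)
E
```

```text
-0.004 [[-8.9, 186.8], [274.5, 186.7], [555.5, 186.6]]
-0.002 [[-10.8, 179.8], [274.5, 179.8], [557.4, 179.7]]
0 [[-12.7, 172.8], [274.5, 172.8], [559.2, 172.8]]
0.002 [[-14.7, 165.7], [274.4, 165.7], [561.0, 165.7]]
top bin_parts [(0.74, [258, 150, 317, 232], 4404)]
top bin_small [(0.58, [365, 153, 424, 223], 3397)]
scene bin_parts []
scene bin_small []Traceback (most recent call last):
  File "<stdin>", line 13, in <module>
IndexError: list index out of range
```

View pics/ov_b2.png

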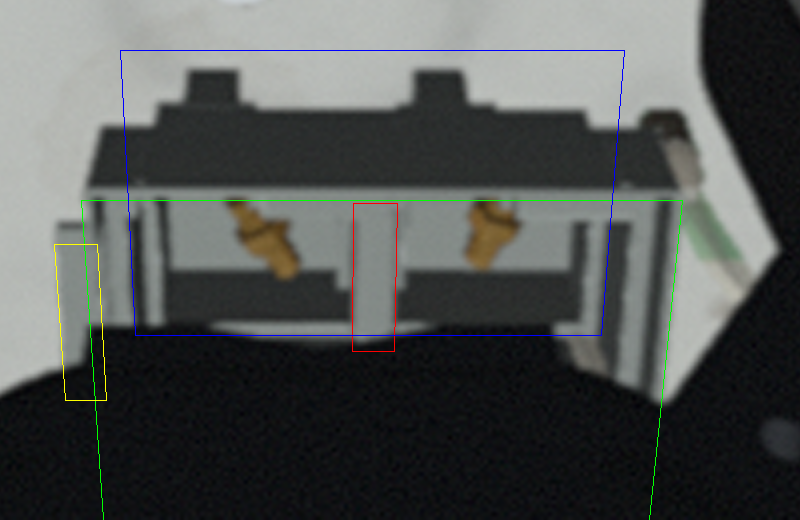

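View pics/scene_c.png

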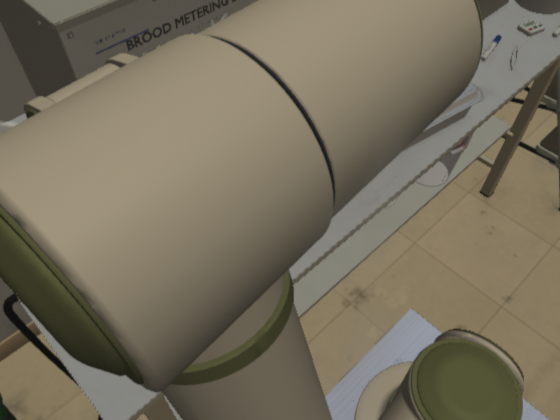

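```bash
python3 - <<'E'
from ov import *
p,T,m=load('w_b.npz')
for y in(-.0815,-.0795,-.0775):
    print(y,proj(p,tf(np.array([(-.085,.06,.074),(.085,.06,.074)]),[.4822,y,np.radians(1)]),T).round(1).tolist())
g=cv2.cvtColor(cv2.imread('pics/wrist_b.png'),6).astype(int)
for c in(230,245,265,300,320,345,360): print(c,g[330:344,c])
pt=env.get_image('top')
r=fit([(pt,np.load('topc_parts.npy'),None)],[.482,-.078,.017]);print(r.x[:2],np.degrees(r.x[2]),r.fun)
plan((.46,.03,.20),-10)
E
```

```text
-0.0815 [[220.0, 339.7], [370.0, 339.7]]
-0.0795 [[219.9, 338.2], [370.2, 338.3]]
-0.0775 [[219.8, 336.7], [370.4, 336.8]]
230 [ 45  44  46  45  44  46  70 112 137 135 133 136 138 136]
245 [ 47  46  45  46  43  45  67 113 138 135 134 138 138 136]
265 [ 47  45  43  46  46  45  66 109 137 145 146 146 137 127]
300 [ 44  46  47  44  43  44  65 105 131 133 134 135 127 123]
320 [ 43  46  47  45  46  46  62  99 118  90  55  48  63  80]
345 [ 45  44  47  46  43  46  53  87 124 131 135 137 137 142]
360 [ 45  42  47  48  44  44  53  86 120 135 135 136 138 136]
[ 0.482135   -0.07664078] 0.5847568099938442 0.04840734776319022
lin [-124.4   -1.7   -2. ] rotvec [-3.0000e-02  4.0000e-02  1.0089e+02] yaw0 90.89 q [ 4.5 17.7 88.6 -0.  73.7  3.7] t 6.15 pos [0.4598 0.1544 0.1979]
```

servo_tool([
  {"linear": [-15,0,-2],"angular": [0,0,8],"gripper": -1},
  {"linear": [-30,0,-2],"angular": [0,0,16],"gripper": -1},
  {"linear": [-45,0,-2],"angular": [0,0,24],"gripper": -1},
  {"linear": [-60,0,-2],"angular": [0,0,32],"gripper": -1},
  {"linear": [-75,0,-2],"angular": [0,0,40],"gripper": -1},
  {"linear": [-90,0,-2],"angular": [0,0,48],"gripper": -1},
  {"linear": [-105,0,-2],"angular": [0,0,56],"gripper": -1},
  {"linear": [-120,0,-2],"angular": [0,0,64],"gripper": -1},
  {"linear": [-124,-2,-2],"angular": [0,0,72],"gripper": -1},
  {"linear": [-124,-2,-2],"angular": [0,0,80],"gripper": -1},
  {"linear": [-124,-2,-2],"angular": [0,0,88],"gripper": -1},
  {"linear": [-124,-2,-2],"angular": [0,0,95],"gripper": -1},
  {"linear": [-124,-2,-2],"angular": [0,0,101],"gripper": -1},
  {"linear": [-124,-2,-2],"angular": [0,0,101],"gripper": -1},
])

```text
time_s: 7.55
position: [0.4597, 0.0304, 0.2003]
tool_rot: [[0.984, -0.177, -0.0], [-0.177, -0.984, 0.0], [-0.0, -0.0, -1.0]]
ft_force: [-1.0, -0.1, -1.9]
grip_width: 0.012
```

```bash
python3 - <<'E'
from h import *
plan((.46,-.078,.20),-89.1)
E
```

```text
lin [ 19.4 106.7   0.2] rotvec [0.000e+00 1.000e-02 7.893e+01] yaw0 -10.17 q [-11.   15.2  91.9   0.   72.9  89.2] t 7.55 pos [0.4597 0.0304 0.2003]
```

servo_tool([
  {"linear": [2,11,0],"angular": [0,0,8],"gripper": -1},
  {"linear": [4,22,0],"angular": [0,0,16],"gripper": -1},
  {"linear": [6,33,0],"angular": [0,0,24],"gripper": -1},
  {"linear": [8,44,0],"angular": [0,0,32],"gripper": -1},
  {"linear": [10,55,0],"angular": [0,0,40],"gripper": -1},
  {"linear": [12,66,0],"angular": [0,0,48],"gripper": -1},
  {"linear": [14,77,0],"angular": [0,0,56],"gripper": -1},
  {"linear": [16,88,0],"angular": [0,0,64],"gripper": -1},
  {"linear": [18,99,0],"angular": [0,0,71],"gripper": -1},
  {"linear": [19,107,0],"angular": [0,0,76],"gripper": -1},
  {"linear": [19,107,0],"angular": [0,0,79],"gripper": -1},
  {"linear": [19,107,0],"angular": [0,0,79],"gripper": -1},
  {"linear": [19,107,0],"angular": [0,0,79],"gripper": -1},
])

```text
time_s: 8.85
position: [0.4597, -0.0781, 0.2003]
tool_rot: [[0.019, -1.0, -0.0], [-1.0, -0.019, 0.0], [-0.0, 0.0, -1.0]]
ft_force: [0.3, -0.5, -2.2]
grip_width: 0.0121
```

```bash
python3 - <<'E'
from ov import *
plan((.4825,-.0782,.11),-89.1)
s,p,o=snap('wrist',('bin_empty',),'d')
T=np.eye(4);T[:3,:3]=s['tool_rot'];T[:3,3]=s['position'];T=T@np.array(p['T_tool_cam'])
s,p,o=snap('top',('bin_empty','bin_parts'),'d')
E
```

```text
lin [  0.5 -22.8  90.3] rotvec [0.01 0.   0.17] yaw0 -88.93 q [-24.2  15.7  91.2   0.   73.1 154.7] t 8.85 pos [ 0.4597 -0.0781  0.2003]
wrist bin_empty [(0.79, [0, 152, 558, 411], 95483)]
top bin_empty [(0.61, [254, 182, 325, 234], 846)]
top bin_parts []
```

View pics/wrist_d.png

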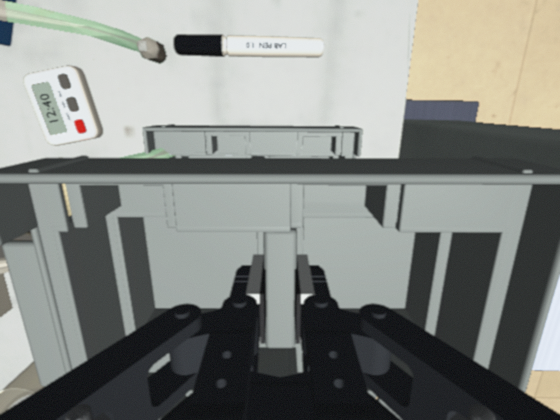

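View pics/top_d.png

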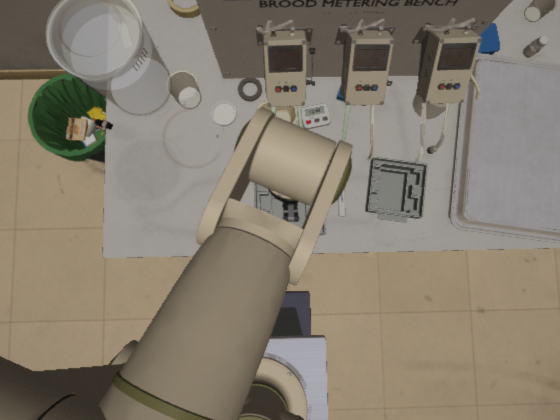

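```bash
python3 - <<'E'
from ov import *
s=env.observe();p=env.get_image('wrist')
T=np.eye(4);T[:3,:3]=s['tool_rot'];T[:3,3]=s['position'];T=T@np.array(p['T_tool_cam'])
np.savez('w_d.npz',T=T,m=0,**{k:p[k] for k in('fx','fy','cx','cy')})
g=cv2.cvtColor(p['frame'],6).astype(int)
for c in(155,200,250,300,350): print(c,g[120:134,c])
for c in(135,): print(g[130,138:156],g[130,352:370],g[145,138:156],g[145,352:370])
draw(p['frame'],p,T,[.4825,-.0775,np.radians(.9)],'pics/ov_d.png',(110,100,400,190),2.7)
for u,v in((147,127),(360,127)): print(ray(p,u,v,.074,T))
E
```

```text
155 [221 222 222 223 208 154  86  90 140 161 143 134 157 168]
200 [222 223 223 225 211 159  88  89 141 163 153 152 168 176]
250 [217 216 217 216 209 169 102  87 134 162 154 146 161 169]
300 [218 218 220 220 212 175 106  81 126 154 157 156 174 183]
350 [222 222 222 224 225 203 131  75 105 147 158 149 154 178]
[222 221 222 218 192 171 161 149 139 136 137 138 139 136 137 138 142 143] [158 158 159 158 160 160 159 158 163 168 187 212 225 224 223 222 223 223] [222 222 222 223 222 213 190 176 161 126  89  72  70  71  70  70  98 145] [174 136  84  51  47  78 122 153 165 181 209 222 224 222 222 221 221 221]
[ 0.56330814 -0.13675939  0.074     ]
[ 0.39997001 -0.13960678  0.074     ]
```

View pics/ov_d.png

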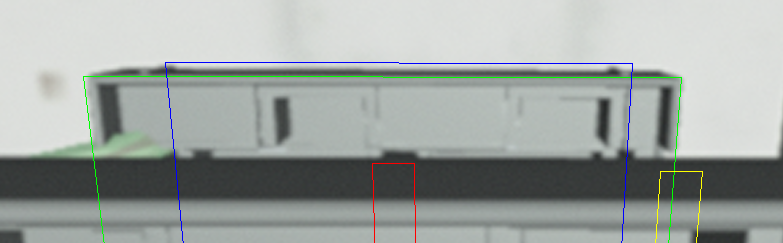

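```bash
python3 - <<'E'
from ov import *
p,T,_=load('w_b.npz'); pt=env.get_image('top'); d,Td,_=load('w_d.npz')
for z in(0,.03,.06,.09,.12,.15): print(z,ray(p,366,319,z,T)[:2].round(3),ray(pt,270,149,z)[:2].round(3),ray(pt,303,154,z)[:2].round(3))
cv2.imwrite('pics/wb_crop.png',cv2.resize(cv2.imread('pics/wrist_b.png')[290:420,340:480],None,fx=4,fy=4,interpolation=2))
E
```

```text
0 [ 0.583 -0.046] [ 0.589 -0.04 ] [ 0.575 -0.118]
0.03 [ 0.573 -0.025] [ 0.581 -0.04 ] [ 0.568 -0.116]
0.06 [ 0.563 -0.003] [ 0.574 -0.041] [ 0.561 -0.114]
0.09 [0.554 0.019] [ 0.566 -0.042] [ 0.554 -0.113]
0.12 [0.544 0.041] [ 0.559 -0.042] [ 0.547 -0.111]
0.15 [0.534 0.063] [ 0.551 -0.043] [ 0.54  -0.109]
```

View pics/wb_crop.png

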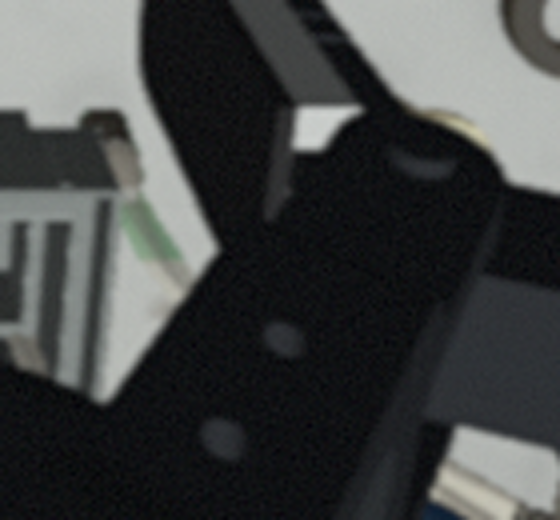

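servo_tool([
  {"linear": [0,-6,20],"angular": [0,0,0],"gripper": -1},
  {"linear": [0,-14,40],"angular": [0,0,0],"gripper": -1},
  {"linear": [0,-20,60],"angular": [0,0,0],"gripper": -1},
  {"linear": [0,-23,75],"angular": [0,0,0],"gripper": -1},
  {"linear": [0,-23,85],"angular": [0,0,0],"gripper": -1},
  {"linear": [0,-23,85],"angular": [0,0,0],"gripper": -1},
  {"linear": [0,-23,85],"angular": [0,0,0],"gripper": -1},
])

```text
time_s: 9.9
position: [0.4828, -0.0779, 0.1158]
tool_rot: [[0.016, -1.0, 0.0], [-1.0, -0.016, -0.0], [0.0, -0.0, -1.0]]
ft_force: [0.9, 0.8, -1.7]
grip_width: 0.0121
```

```bash
python3 - <<'E'
from ov import *
plan((.4825,-.0782,.088),-89.1)
s,p,o=snap('wrist',(),'e')
s,p,o=snap('scene',('bin_parts',),'e')
E
```

```text
lin [ 0.2  0.3 27.8] rotvec [-0.02 -0.01 -0.  ] yaw0 -89.1 q [-23.1  23.8  95.   -0.   61.2 156. ] t 9.9 pos [ 0.4828 -0.0779  0.1158]
scene bin_parts [(0.89, [278, 203, 312, 245], 753)]
```

View pics/wrist_e.png

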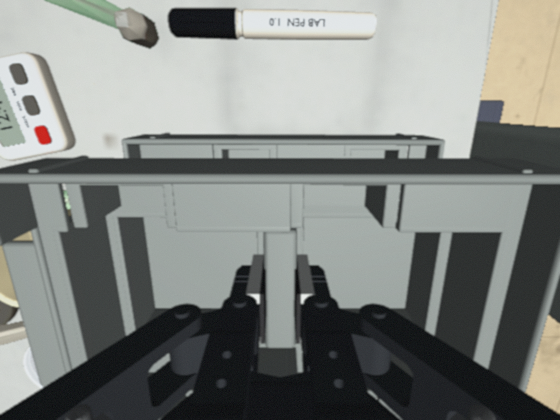

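View pics/scene_e.png

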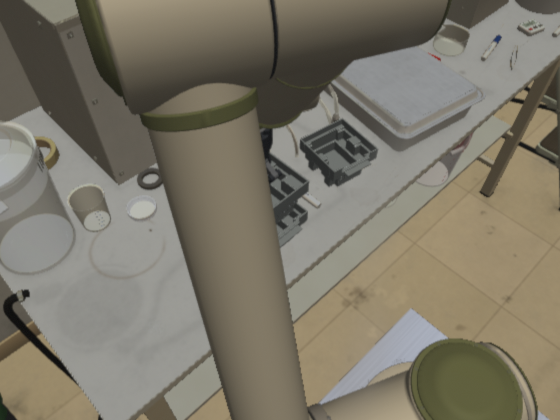

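```bash
python3 - <<'E'
from ov import *
np.set_printoptions(precision=5,suppress=True)
s=env.observe();p=env.get_image('wrist');T0=np.array(p['T_tool_cam']);print(T0,p['cx'],p['cy'],p.keys())
T=np.eye(4);T[:3,:3]=s['tool_rot'];T[:3,3]=s['position'];T=T@T0
for z in(-.0437,0,.04,.1,.2): print(z,proj(p,np.array([[.03,0,z]]),T0))
print(s['tool_rot'])
draw(p['frame'],p,T,[.4825,-.0775,np.radians(.9)],'pics/ov_e.png',(100,110,470,200),2.1)
g=cv2.cvtColor(p['frame'],6).astype(int);print(g[142,118:134],g[142,432:450])
for r in(138,142): print(ray(p,124.5,r,.074,T),ray(p,442.5,r,.074,T))
E
```

```text
[[ 0.00081  0.95307  0.30275  0.07688]
 [ 1.      -0.00075 -0.00031 -0.00084]
 [-0.00006  0.30275 -0.95307 -0.13185]
 [ 0.       0.       0.       1.     ]] 279.77299875133696 208.49472485600876 dict_keys(['frame', 'fx', 'fy', 'cx', 'cy', 'T_tool_cam', 'shot'])
-0.0437 [[282.41233 268.46562]]
0 [[281.61979 219.64447]]
0.04 [[281.21951 194.98683]]
0.1 [[280.86243 172.99054]]
0.2 [[280.54192 153.2468 ]]
[[ 0.01551 -0.99988  0.00145]
 [-0.99988 -0.01551 -0.00062]
 [ 0.00064 -0.00144 -1.     ]]
[209 212 215 210 185 164 160 160 156 153 154 155 154 155 155 155] [156 157 155 157 156 156 156 156 153 155 154 155 169 196 215 218 216 217]
[ 0.56587 -0.13692  0.074  ] [ 0.39986 -0.13965  0.074  ]
[ 0.56613 -0.13485  0.074  ] [ 0.39952 -0.1376   0.074  ]
```

View pics/ov_e.png

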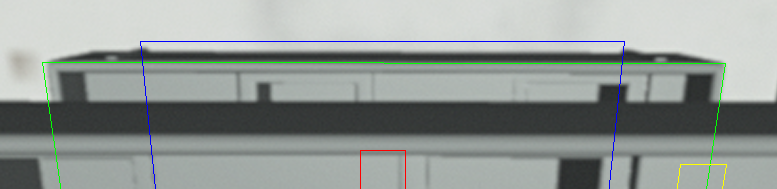

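servo_tool([
  {"linear": [0,0,8],"angular": [0,0,0],"gripper": -1},
  {"linear": [0,0,16],"angular": [0,0,0],"gripper": -1},
  {"linear": [0,0,21],"angular": [0,0,0],"gripper": -1},
  {"linear": [0,0,24],"angular": [0,0,0],"gripper": -1},
  {"linear": [0,0,25],"angular": [0,0,0],"gripper": -1},
  {"linear": [0,0,25],"angular": [0,0,0],"gripper": -1},
])

```text
time_s: 10.7
position: [0.4827, -0.0779, 0.0902]
tool_rot: [[0.015, -1.0, -0.0], [-1.0, -0.015, 0.0], [-0.0, 0.0, -1.0]]
ft_force: [0.6, 0.1, -1.4]
grip_width: 0.0122
```

servo_tool([
  {"linear": [0,0,1],"angular": [0,0,0],"gripper": -1},
  {"linear": [0,0,2],"angular": [0,0,0],"gripper": -1},
  {"linear": [0,0,3],"angular": [0,0,0],"gripper": -1},
  {"linear": [0,0,3],"angular": [0,0,0],"gripper": -1},
])

```text
time_s: 11.1
position: [0.4828, -0.0779, 0.0883]
tool_rot: [[0.016, -1.0, 0.001], [-1.0, -0.016, -0.001], [0.001, -0.001, -1.0]]
ft_force: [-2.7, 1.2, 7.8]
grip_width: 0.0124
```

servo_tool([
  {"linear": [0,0,0],"angular": [0,0,0],"gripper": -0.5},
  {"linear": [0,0,0],"angular": [0,0,0],"gripper": -0.3},
  {"linear": [0,0,0],"angular": [0,0,0],"gripper": 0},
  {"linear": [0,0,0],"angular": [0,0,0],"gripper": 0},
  {"linear": [0,0,0],"angular": [0,0,0],"gripper": 0},
])

```text
time_s: 11.6
position: [0.4827, -0.0779, 0.0873]
tool_rot: [[0.015, -1.0, -0.0], [-1.0, -0.015, 0.0], [-0.0, 0.0, -1.0]]
ft_force: [-0.2, -0.4, -0.2]
grip_width: 0.0428
```

servo_tool([
  {"linear": [0,0,-10],"angular": [0,0,0],"gripper": 0},
  {"linear": [0,0,-30],"angular": [0,0,0],"gripper": 0},
  {"linear": [0,0,-70],"angular": [0,0,0],"gripper": 0},
  {"linear": [0,0,-120],"angular": [0,0,0],"gripper": 0},
  {"linear": [0,0,-170],"angular": [0,0,0],"gripper": 0},
  {"linear": [0,0,-200],"angular": [0,0,0],"gripper": 0},
  {"linear": [0,0,-210],"angular": [0,0,0],"gripper": 0},
  {"linear": [0,0,-210],"angular": [0,0,0],"gripper": 0},
])

```text
time_s: 12.4
position: [0.4828, -0.0779, 0.2984]
tool_rot: [[0.015, -1.0, 0.002], [-1.0, -0.015, -0.001], [0.001, -0.002, -1.0]]
ft_force: [1.1, 0.7, -0.7]
grip_width: 0.0429
```

```bash
python3 - <<'E'
from ov import *
s,p,o=snap('wrist',(),'f')
T=np.eye(4);T[:3,:3]=s['tool_rot'];T[:3,3]=s['position'];T=T@np.array(p['T_tool_cam'])
f=p['frame'].copy()
def pl(B,q,dz,c):
    W=tf(B,q);W[:,2]+=dz;cv2.polylines(f,[np.int32(proj(p,W,T))],True,c,1)
q=[.4827,-.0775,np.radians(.9)];q2=[.4827,-.0775,np.radians(180.9)]
pl(box(-.085,.085,-.06,.06,.074),q,0,(255,0,0))
pl(box(-.085,.085,-.06,.06,.074),q2,.058,(0,255,0))
cv2.imwrite('pics/ov_f.png',f)
snap('scene',('bin_parts','bin_small'),'f'); print(s['position'])
E
```

```text
scene bin_parts [(0.53, [302, 208, 308, 224], 93)]
scene bin_small [(0.87, [297, 118, 376, 184], 3323)]
[ 0.48275252 -0.0778856   0.29842876]
```

View pics/ov_f.png

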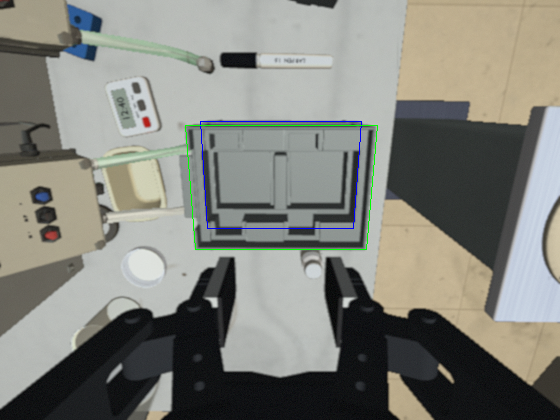

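View pics/scene_f.png

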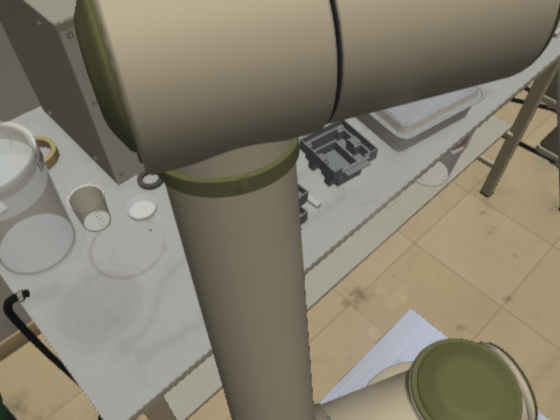

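servo_tool([
  {"linear": [-50,0,0],"angular": [0,0,0],"gripper": 0},
  {"linear": [-100,0,0],"angular": [0,0,0],"gripper": 0},
  {"linear": [-150,0,0],"angular": [0,0,0],"gripper": 0},
  {"linear": [-190,50,0],"angular": [0,0,0],"gripper": 0},
  {"linear": [-190,100,0],"angular": [0,0,0],"gripper": 0},
  {"linear": [-190,130,0],"angular": [0,0,0],"gripper": 0},
  {"linear": [-190,130,0],"angular": [0,0,0],"gripper": 0},
  {"linear": [-190,130,0],"angular": [0,0,0],"gripper": 0},
])

```text
time_s: 13.4
position: [0.3384, 0.0605, 0.2953]
tool_rot: [[0.057, -0.998, 0.007], [-0.998, -0.057, 0.034], [-0.033, -0.009, -0.999]]
ft_force: [0.5, -0.6, -0.0]
grip_width: 0.0428
```

```bash
python3 - <<'E'
from ov import *
s=env.observe();print(s['position'],s['ft_force'],s['time_s'])
for n in('scene','top'):
    _,p,_=snap(n,(),'g'); f=p['frame'].copy()
    def pl(B,q,dz,c):
        W=tf(B,q);W[:,2]+=dz;cv2.polylines(f,[np.int32(proj(p,W)*1)],True,c,1)
    pl(box(-.085,.085,-.06,.06,.074),[.4827,-.0775,np.radians(180.9)],.058,(0,255,0))
    c=proj(p,np.array([[.4827,-.0775,.08]]))[0].astype(int)
    w=np.hstack([p['frame'],f]);a=max(c[0]-70,0);b=max(c[1]-70,0)
    cv2.imwrite(f'pics/ov_{n}_g.png',cv2.resize(np.hstack([p['frame'][b:b+140,a:a+140],f[b:b+140,a:a+140]]),None,fx=2.8,fy=2.8,interpolation=2))
E
```

```text
[0.33835526 0.06047687 0.29533807] [ 0.47850133 -0.62139118 -0.03657627] 13.4
```

View pics/ov_scene_g.png

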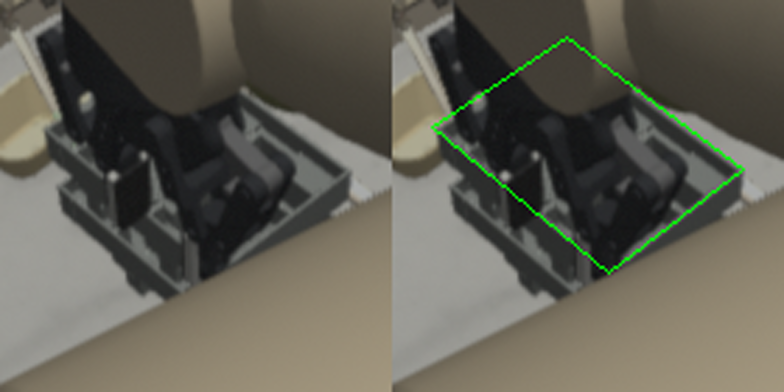

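View pics/ov_top_g.png

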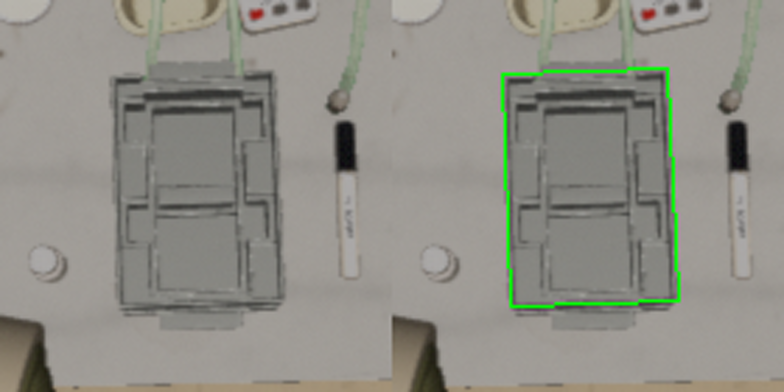

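```bash
python3 - <<'E'
from h import *
print(env.observe()['q'],env.observe()['qvel'].round(2)); print(env.close_job())
E
```

```text
[-11.36718321  -2.36197596  95.96616024   1.9688938   86.34979082
 165.21947247] [-0.33  1.8  -1.76 -0.27 -0.23 -0.06]
the job is handed in; nothing more can be done
None
```

I gripped the empty bin by its bar, lifted it, turned it half a turn in front of the hoses, and set it on the bin with the fittings. The job was handed in at about 13.5 s of the 42 s; it reported no verdict.

**What the last checks showed:**
- **Height:** the bin touched down with the tool at z = 88.3 mm. That puts its origin about 58 mm above the table, so it stands on the ledges and has not nested.
- **Position:** an overlay of the expected pose fitted the wrist picture to a few mm. In the top picture it sat about 2–3 px high, roughly 5 mm, which is about the offset that camera had shown before.
- **Orientation:** the two pull lips show at opposite ends, with the upper one over the +x end. The bins look parallel, and the upper one looks level.
- **Robot:** the fingers are open and the gripper is clear, with nothing pressing on it. Contact force at placing was about 8 N.

**What did not go cleanly:**
- While closing on the bar, the fingertips pressed on the bin floor with about 26 N, below the 40 N limit.
- On the final retreat the last joint stopped at 165.2°, just inside its 165.26° limit, so the arm stopped short of the pose I commanded. It hangs slightly tilted and clear of the bins.
- Before the grasp, the top and scene cameras disagreed by about 12 mm on the empty bin's position. I relied on the wrist camera instead.
- I did not measure how far the two lower bins moved. Nothing suggested that either was pushed.

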